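Find the heavy side of a sealed eccentric drum and hold it down

ROBOT

A 6-joint arm with a two-finger parallel gripper is mounted at the origin on the work surface. World frame = base frame: x ahead of the robot, y to its left, z up, the work surface at z = 0. Lengths are in m, angles in rad, forces in N, time in s.
With the tool pointing down it reaches from about 0.4 to 0.825 m from the base axis. Payload 7 kg.
Tool frame: the origin (TCP) lies between the finger pads; the fingertips stand 8 mm ahead of it and the grasp point (between the pads) lies 11 mm behind it (arm.finger_overhang is the distance from the TCP to the fingertips, in m); z points along the fingers, y is the line along which they close (so a half turn about z gives the same grasp; the last joint's range is limited). The gripper opens to 88 mm and grips with 3 to 60 N. Pads are 19 mm wide; open, the fingers measure 130 mm over their backs; the gripper's body (78 mm by 193 mm) begins 47 mm behind the grasp point.
Start: joints at [1.602, 0.359, 0.012, 0, -1.224, -0.288], TCP at [0.171, 0.653, 0.235] pointing down, gripper open.
Joint ranges: [-3.07, 3.07], [-1.43, 2.12], [-1.02, 1.25], [-3.03, 1.67], [-3.05, -0], [-3.03, 3.03]. Speed limits (rad/s): [2.39, 2.39, 3.01, 3.14, 3.14, 3.14].

INTERFACE

Orientations are given as [roll, pitch, yaw] about the fixed x, y, z axes, in that order (R = Rz(yaw) Ry(pitch) Rx(roll)).
In Python, from station import arm gives the robot as it stands.
- The arm moves only by the tool move_arm, never from a script. Its argument "rows" is text: rows parted by semicolons, each of 7 numbers parted by spaces: the turn, a rotation vector about the tool's x, y, z in degrees, then the shift along the tool's x, y, z in m, then the finger opening in m, from 0 to 0.0876. A call has 1 to 8 rows; each row shifts and turns the commanded pose from where the row before left it, along the tool's axes as they then stand; what a row does not reach is not made up. A row lasts 1/8 s, in which the tool goes at most 62.5 mm and 10.7 degrees, less where a joint would pass 70% of its speed; a pose out of reach is approached as far as the arm can. A call is refused whole if a number of a shift passes 0.0625 or a number of a turn 10.7, either way. A call with a gripper value outside its range is refused whole. The fingers move at their own pace and stop on an object; "squeeze" is the grip in N (left out, the last holds). Time passes only in rows, so rows that do not move let the fingers close. It gives the time, the measured TCP pose, the force, the opening and the grip force at its end, in the units of the state.
- arm.get_state(): the state, without advancing time (a new reading comes with each control period).
- arm.grab_frame(name): name is "scene" or "side" or "wrist"; returns (picture, depth): 480x640x3 uint8, blue, green, red; 480x640 float32, m along the optical axis (not along the pixel's ray), 0 where there is no reading.
- arm.camera_model(name): a dict with "mtx" (3x3 intrinsics, pixels), "camera_from_world" (4x4, takes a point from world to camera coordinates); the wrist camera has in their place "mount" (4x4, takes a point from camera to tool coordinates, whose origin is the TCP and whose axes are the flange's). Camera axes: x right, y down, z forward; pixel columns grow to the right and rows downward; lengths in m; the calibration is good to about 2 mm. The wrist camera is an equidistant fisheye: a pixel r from the principal point sees the ray r / f radians off the axis. A picture is of the moment at which its call begins: read the wrist's pose just before it. camera_model takes no time and is no camera call.
- arm.job_done(): hands the job in; it is judged then, once.
The state is a dict: "t": time; "q": joint angles; "qd": joint speeds; "joint_efforts": joint torques, N m; "eef_pos": TCP position; "ee_rot": TCP orientation; "force": force on the tool from outside, world axes, zero at the start; "moment": the same for the moment, N m; "width": finger opening in m; "gripper_force": force on a finger pad.
Only numpy, scipy, OpenCV 4.12 (cv2) and the standard library are available. Lean on these libraries where they do the work, as an engineer would, in place of code of your own. Each camera call takes 0.05 s, during which the arm holds its last target. There are 200 camera calls.

TASK

A weight is hidden off-centre inside the yellow drum on the green balancing stand: take the wooden crank handle, turn the drum by it through at least half a turn to feel which side is heavy, then bring the heavy side straight to the bottom, ready for the top to be marked. Finish while still gripping the handle and holding the drum still there: do not let go. Leave the other things on the bench where they are.

Things in the scene. Friction and masses are not known exactly. Their poses are not given: they have to be found in the camera images.
- stand: Green balancing stand bolted to the bench; place and yaw vary. Origin on the bench top, straight below the middle of the drum. Its y axis runs along the level spindle, 140 mm above the bench; the handle side looks to its -y, the bearing pillar (174 mm high) stands at y 45 to 120 mm. Foot plate 170 x 170 x 16 mm, from y -30 to +140 mm.
- rotor (a joint): Turn of the drum, rad, counting on over many turns; 0 = handle straight up, growing as the handle goes top, stand's -x side, bottom, +x side. It does not tell where the heavy side is. Bearing drag of about 0.36 N m keeps the drum at any angle it is left at; the hidden weight adds or takes away up to 0.20 to 0.30 N m as it turns; slow turning one way shows this best.
- hub (a point): Centre of the drum, on the spindle: a sealed yellow drum 160 mm across, 40 mm thick (stand's y -20 to +20 mm). A steel weight is hidden inside off-centre; nothing outside shows where, and it lies at another angle to the handle in every run.
- handle: Crank handle: round wooden grip 19 mm across, 62 mm long, revolving freely on a steel pin parallel to the spindle, 55 mm from its axis. Origin at the grip's centre, 78 mm from the hub along the stand's -y (58 mm before the drum's face). Its y axis lies along the grip, the others spin. Can be held from above all the way round, 85 to 195 mm above the bench.
- telltale: For the judge only, out of sight and not to be handled: a 12 mm steel ball caged inside the drum at its lowest point, whatever the drum's angle. It bears on the drum's heavy side (slug_c1) only while that side is at the bottom; its position never tells the angle.
- hammer_grip (a point): Wood-handled hammer lying on the bench. A bystander.
- wrench_grip (a point): Steel wrench lying on the bench. A bystander.
- flange: Dark steel ring, 90 mm across, 14 mm high, flat on the bench; origin at the centre of its underside. A bystander.
- paint_can: Upright spray-paint can, 60 mm across, 150 mm high; origin at the centre of its underside. A bystander.
- key_tin: Open aluminium tin, 110 x 80 x 30 mm; origin at the centre of its underside. A bystander.
- pulley: Aluminium pulley, 80 mm across, 46 mm high; origin at the centre of its underside. A bystander.
- mug: Blue mug, 80 mm across, 90 mm high; origin at the centre of its underside. A bystander.

How it is judged:
By the outcome, as a careful person would: the job done as asked, in the order asked, and still so for the second after the job is handed in, while the arm keeps its last pose, push and grip.
It also fails if it takes over 72 s, if anything falls off the work surface, if the arm or the gripper's body presses on something with over 40 N, if the wrist force passes 120 N, or if a joint passes its speed limit or range.

## Working session

There is one attempt and no reset: what is moved stays moved. The work goes in short steps, Python scripts to look and compute and a tool call to move; the robot and the scene stay as the last step left them, time stands still between calls to the robot, and variables do not carry over. Pictures are saved under pics/ and viewed, at most 10 in all, crops included, and the job is handed in when it is done.

Besides the shell and the picture viewer there is one more tool, called by a JSON object that holds its "op" and its "data". move_arm: Moves the arm, as the interface text tells. Its arguments: {"type":"object","properties":{"rows":{"type":"string"},"squeeze":{"type":"number"}},"required":["rows"]}

```bash
mkdir -p pics; ls
python3 - <<'E'
from station import arm
import cv2,numpy as np
s=arm.get_state();print(s)
for n in("scene","side"):
    p,d=arm.grab_frame(n);cv2.imwrite(f"pics/{n}0.png",p);np.savez(f"{n}0.npz",p=p,d=d)
    m=arm.camera_model(n);print(m)
E
```

```text
pics
{'t': 0.0, 'q': array([ 1.60212055e+00,  3.59382087e-01,  1.10337666e-02, -3.91242282e-04,
       -1.22406880e+00, -2.88106501e-01]), 'qd': array([ 0.00127764,  0.00048712,  0.00019266, -0.00141623, -0.00122578,
       -0.00053071]), 'joint_efforts': array([-5.14579770e-04, -5.82719886e+01,  2.93049413e+01,  6.99698031e+00,
        6.92967908e-03, -1.53584938e-04]), 'eef_pos': array([0.17131542, 0.65239551, 0.23360744]), 'ee_rot': array([ 3.13993415e+00, -1.07949220e-04, -2.56915437e-01]), 'force': array([ 0.01394986, -0.43874344, -0.54287977]), 'moment': array([-0.05302541, -0.01120872, -0.03081411]), 'gripper_force': 0.0, 'width': 0.08779283817124657}
{'mtx': array([[521.12697375,   0.        , 318.58589786],
       [  0.        , 521.12697375, 247.92822956],
       [  0.        ,   0.        ,   1.        ]]), 'camera_from_world': array([[ 0.76747123,  0.64104126, -0.00735014, -0.39960696],
       [ 0.39451861, -0.48130292, -0.7827532 , -0.13587698],
       [-0.50531474,  0.59784079, -0.62228884,  1.68858434],
       [ 0.        ,  0.        ,  0.        ,  1.        ]])}
{'mtx': array([[495.03647135,   0.        , 326.13965044],
       [  0.        , 495.03647135, 235.42837642],
       [  0.        ,   0.        ,   1.        ]]), 'camera_from_world': array([[ 0.78850211, -0.61468667, -0.02060892, -0.45601227],
       [-0.32281065, -0.38510507, -0.86457352,  0.29452106],
       [ 0.52350521,  0.68837082, -0.50208356,  1.08823026],
       [ 0.        ,  0.        ,  0.        ,  1.        ]])}
```

View pics/scene0.png

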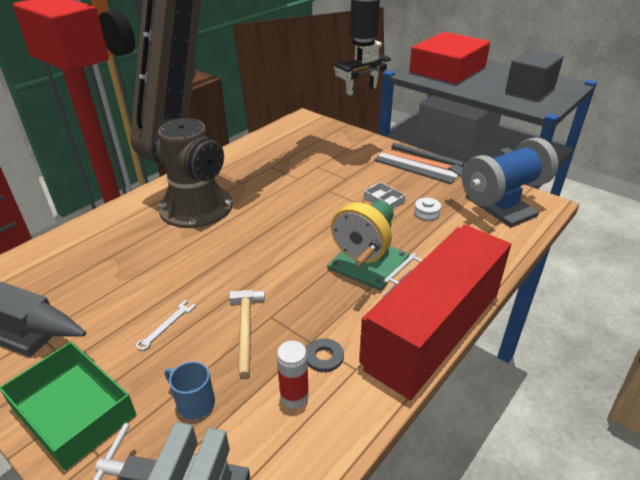

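View pics/side0.png

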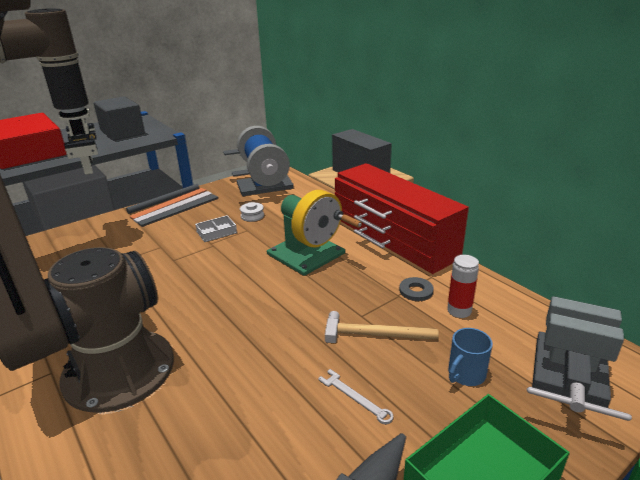

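The scene view shows the drum at about (360,235) with its handle at (368,254). In the side view the drum is at (318,220) and the handle at (350,220), both close to the red chest with its drawer pulls. Next I'll measure the stand from the depth data.

```bash
cat > h.py <<'E'
import numpy as np,cv2
from station import arm
def cloud(n,d,m=None):
    c=arm.camera_model(n);K=c["mtx"];T=np.linalg.inv(c["camera_from_world"])
    v,u=np.mgrid[0:480,0:640];P=np.stack([(u-K[0,2])/K[0,0]*d,(v-K[1,2])/K[1,1]*d,d],-1)
    return P@T[:3,:3].T+T[:3,3]
E
python3 - <<'E'
from h import *
al={}
Y=[];G=[]
for n,box in(("scene",(320,190,430,290)),("side",(255,170,375,280))):
    z=np.load(n+"0.npz");p,d=z["p"],z["d"];X=cloud(n,d);x0,y0,x1,y1=box
    hsv=cv2.cvtColor(p,cv2.COLOR_BGR2HSV);b=np.zeros((480,640),bool);b[y0:y1,x0:x1]=1;b&=d>0
    ye=b&(hsv[...,0]>20)&(hsv[...,0]<32)&(hsv[...,1]>150)
    g=b&(hsv[...,0]>60)&(hsv[...,0]<90)&(hsv[...,1]>100)&(X[...,2]<.03)&(X[...,2]>.008)
    gray=b&(hsv[...,1]<60)&(X[...,2]>.06)&(X[...,2]<.23)
    print(n,ye.sum(),X[ye].min(0),X[ye].max(0),gray.sum())
    F=X[gray];med=np.median(F,0);F=F[np.linalg.norm(F-med,axis=1)<.09]
    for _ in range(5):
        c=F.mean(0);nv=np.linalg.svd(F-c)[2][2];r=(F-c)@nv;F=F[abs(r)<max(2*r.std(),.002)]
    print(" plane n",nv,"c",c,len(F),r.std())
    print(" foot rect",cv2.minAreaRect(X[g][:,:2].astype(np.float32)),np.median(X[g][:,2]),g.sum())
    # points off the face on handle side
    h=nv*np.sign(nv@[1,0,0]) 
    for s in(1,-1):
        q=(X-c)@(nv*s);H=b&(q>.02)&(q<.1)&(np.linalg.norm(np.cross(X-c,nv),axis=-1)<.085)&(X[...,2]>.06)
        if H.sum()>10: print(" side",s,H.sum(),X[H].mean(0),X[H].min(0),X[H].max(0),p[H].mean(0))
    Y.append(X[ye])
np.save("Y.npy",np.vstack(Y))
E
```

```text
scene 672 [0.53047529 0.03614855 0.07317332] [0.68699057 0.09310188 0.222943  ] 1828
 plane n [-1.09852955e-01  9.93947557e-01  7.63450692e-04] c [0.60383519 0.04614757 0.14734186] 1228 0.0016359554607182562
 foot rect ((0.6027935743331909, 0.11811432242393494), (0.16103217005729675, 0.16716207563877106), 5.758896350860596) 0.016584658862778157 976
 side 1 350 [0.63552597 0.08596565 0.19276622] [0.54474759 0.06154696 0.11170669] [0.68385761 0.14860649 0.22454805] [ 85.64285714 176.31428571 201.93428571]
 side -1 169 [ 0.671515   -0.00839737  0.14602906] [ 0.65497529 -0.03770808  0.13144132] [0.68167093 0.02768764 0.15277316] [ 82.01183432 115.65680473 155.65088757]
side 787 [0.52088859 0.03172921 0.00123423] [0.84832795 0.46268395 0.22275505] 1929
 plane n [-0.11665385  0.99317147 -0.0015187 ] c [0.6030459  0.04575001 0.14257595] 968 0.001516188833395723
 foot rect ((0.5950506925582886, 0.11904661357402802), (0.1710762083530426, 0.17051152884960175), 5.793827056884766) 0.016085971631803253 1284
 side 1 420 [0.55643346 0.0881681  0.16737457] [0.52088859 0.05743609 0.06275838] [0.63975235 0.14309825 0.22275505] [ 47.18333333 136.22142857 156.88333333]
 side -1 143 [ 0.66268294 -0.00798138  0.1441366 ] [ 0.65421208 -0.03838357  0.13126799] [0.67829852 0.0326704  0.15103313] [ 57.53846154  90.64335664 131.95104895]
```

Run:
```python
from h import *
from scipy.optimize import least_squares
Y=np.load("Y.npy");Y=Y[(Y[:,2]>.05)&(Y[:,1]<.12)]
yw=np.deg2rad(6.2);ex=np.array([np.cos(yw),np.sin(yw),0]);ey=np.array([-np.sin(yw),np.cos(yw),0])
a=Y@ex;k=np.hypot(a-(.603*ex[0]+.066*ex[1]),Y[:,2]-.14);S=(k>.074)&(k<.086)
r=least_squares(lambda p:np.hypot(a[S]-p[0],Y[S,2]-p[1])-.08,[a.mean(),.14],loss="soft_l1",f_scale=.002)
print("hub along ex",r.x,"y range",np.percentile(Y@ey,[2,98]))
for n in("scene","side"):
    z=np.load(n+"0.npz");p,d=z["p"],z["d"];X=cloud(n,d);D=X-np.array([.603,.066,0]);sx=D@ex;sy=D@ey
    hsv=cv2.cvtColor(p,cv2.COLOR_BGR2HSV)
    # obstacles near the workspace in stand frame
    R=(d>0)&(X[...,2]>.03)&(sx>.09)&(sx<.45)&(sy>-.4)&(sy<.3)
    for lo in np.arange(.08,.3,.03):
        m=R&(sx>lo)&(sx<lo+.03)
        if m.sum()>5: print(n,"sx",round(lo,2),m.sum(),"sy",np.percentile(sy[m],[1,99]).round(3),"zmax",X[m][:,2].max().round(3))
    H=(d>0)&(sy<-.045)&(sy>-.108)&(abs(np.hypot(sx,X[...,2]-.14)-.055)<.02)
    print(n,"handle",H.sum(),"sx",np.percentile(sx[H],[2,50,98]),"sy",np.percentile(sy[H],[2,98]),"z",np.percentile(X[H][:,2],[2,50,98]))
    u,s,vt=np.linalg.svd(X[H]-X[H].mean(0));print(vt[0])
```

```text
hub along ex [0.60774393 0.13987618] y range [-0.02019675  0.01852433]
scene sx 0.08 24 sy [-0.4   -0.391] zmax 0.154
scene sx 0.11 14 sy [-0.126 -0.093] zmax 0.145
scene sx 0.14 484 sy [-0.274 -0.004] zmax 0.161
scene sx 0.17 1249 sy [-0.28   0.032] zmax 0.175
scene sx 0.2 2089 sy [-0.283  0.124] zmax 0.176
scene sx 0.23 2320 sy [-0.287  0.131] zmax 0.175
scene sx 0.26 2428 sy [-0.29   0.127] zmax 0.176
scene sx 0.29 3264 sy [-0.291  0.121] zmax 0.176
scene handle 161 sx [0.05124443 0.06096458 0.0671183 ] sy [-0.10753962 -0.04712147] z [0.1355668  0.14734943 0.15232635]
[ 0.0859754  -0.99488569 -0.05301598]
side sx 0.08 8 sy [-0.399 -0.395] zmax 0.153
side sx 0.11 102 sy [-0.128 -0.062] zmax 0.145
side sx 0.14 1572 sy [-0.274 -0.007] zmax 0.161
side sx 0.17 2955 sy [-0.28   0.099] zmax 0.175
side sx 0.2 1251 sy [-0.284  0.135] zmax 0.174
side sx 0.23 961 sy [-0.288  0.13 ] zmax 0.174
side sx 0.26 900 sy [-0.291  0.123] zmax 0.175
side sx 0.29 533 sy [-0.291  0.129] zmax 0.176
side handle 130 sx [0.04474857 0.05033359 0.06202654] sy [-0.10730076 -0.04721026] z [0.13321026 0.14517893 0.15056486]
[-0.13890984  0.99023819  0.01150611]
```

```bash
cat >> h.py <<'E'
from scipy.spatial.transform import Rotation as Ro
yw=np.deg2rad(6.2);ex=np.array([np.cos(yw),np.sin(yw),0]);ey=np.array([-np.sin(yw),np.cos(yw),0]);up=np.array([0,0,1.])
hub=np.array([.604,.066,.14])
def togo(target,Rt=None,s=None):
    s=s or arm.get_state();R=Ro.from_euler("xyz",s["ee_rot"])
    print("shift tool",(R.inv().apply(target-s["eef_pos"])).round(4), "rot" , None if Rt is None else (R.inv()*Rt).as_rotvec(degrees=True).round(2))
E
python3 - <<'E'
from h import *
s=arm.get_state();R=Ro.from_euler("xyz",s["ee_rot"]);n=16;st=4.32
A=np.zeros((3,3));Q=R
for i in range(n): A+=Q.as_matrix();Q=Q*Ro.from_rotvec([0,0,st],degrees=True)
d=np.array([.630,-.0096,.30])-s["eef_pos"];v=np.linalg.solve(A,d);print(v,Q.as_euler("xyz",degrees=True))
p=s["eef_pos"].copy();Q=R
for i in range(n):
    p=p+Q.apply(v);Q=Q*Ro.from_rotvec([0,0,st],degrees=True)
    if i%3==0:print(p.round(3))
E
```

```text
[ 0.0529722   0.00760585 -0.00408801] [ 1.79976541e+02 -8.32469641e-02 -8.38405155e+01]
[0.221 0.632 0.238]
[0.357 0.548 0.25 ]
[0.472 0.436 0.263]
[0.558 0.301 0.275]
[0.611 0.15  0.288]
[ 0.63 -0.01  0.3 ]
```

{"op": "move_arm", "data": {"rows": "0 0 4.32 0.053 0.0076 -0.012 0.045;0 0 4.32 0.053 0.0076 -0.012 0.045;0 0 4.32 0.053 0.0076 -0.012 0.045;0 0 4.32 0.053 0.0076 -0.012 0.045;0 0 4.32 0.053 0.0076 -0.012 0.045;0 0 4.32 0.053 0.0076 -0.006 0.045;0 0 4.32 0.053 0.0076 0 0.045;0 0 4.32 0.053 0.0076 0 0.045"}}

```text
t: 1.1
eef_pos: [0.5049, 0.3916, 0.3001]
ee_rot: [3.141, -0.0, -0.863]
force: [0.6, 0.6, 0.6]
width: 0.0452
gripper_force: 0.0
```

{"op": "move_arm", "data": {"rows": "0 0 4.32 0.053 0.0076 0 0.045;0 0 4.32 0.053 0.0076 0 0.045;0 0 4.32 0.053 0.0076 0 0.045;0 0 4.32 0.053 0.0076 0 0.045;0 0 4.32 0.053 0.0076 0 0.045;0 0 4.32 0.053 0.0076 0 0.045;0 0 4.32 0.053 0.0076 0 0.045;0 0 4.32 0.053 0.0076 0 0.045"}}

```text
t: 2.1
eef_pos: [0.6304, -0.0112, 0.3]
ee_rot: [3.141, -0.0, -1.466]
force: [0.5, 0.4, -0.0]
width: 0.0452
gripper_force: 0.0
```

{"op": "move_arm", "data": {"rows": "10 0 0 0 0 0 0.045;10 0 0 0 0 0 0.045;0 0 0 0 0 0 0.045;0 0 0 0 0 0 0.045"}}

```text
t: 2.6
eef_pos: [0.6305, -0.0095, 0.3014]
ee_rot: [-2.792, -0.0, -1.463]
force: [1.0, 0.1, 0.2]
width: 0.0452
gripper_force: 0.0
```

Run:
```python
from h import *
s=arm.get_state()
Rt=Ro.from_euler("xyz",[180,0,-83.8],degrees=True)*Ro.from_rotvec([20,0,0],degrees=True)
C=hub+.055*ex-.078*ey+.002*up; z=Rt.apply([0,0,1]);print(z,s["t"],s["force"],s["eef_pos"])
togo(C+z*(.011-.10),Rt,s)
p,d=arm.grab_frame("side");X=cloud("side",d)
H=(d>0);D=X-hub;sx=D@ex;sy=D@ey
H&=(sy<-.045)&(sy>-.108)&(abs(np.hypot(sx,X[...,2]-.14)-.055)<.02);print(H.sum(),np.percentile(X[H][:,2],[2,50,98]))
cv2.imwrite("pics/side1.png",cv2.resize(p[100:300,220:480],None,fx=3,fy=3))
```

```text
[ 0.34001966  0.03693796 -0.93969262] 2.6 [1.01671413 0.12086614 0.17718685] [ 0.63051759 -0.00947037  0.3013865 ]
shift tool [0.0001 0.02   0.0734] rot [-0.01 -0.01 -0.01]
132 [0.1327536  0.1453174  0.15074289]
```

View pics/side1.png

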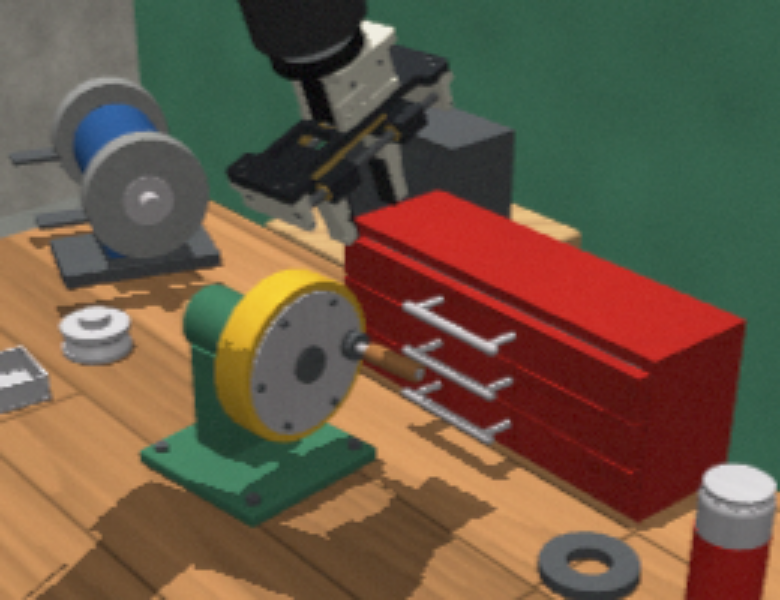

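The crop shows the gripper tilted above the stand. The handle is at crop pixel (390,360), with the chest's drawer pulls just beyond it. I'll go down onto the handle.

{"op": "move_arm", "data": {"rows": "0 0 0 0 0.01 0.037 0.045;0 0 0 0 0.01 0.0364 0.045;0 0 0 0 0 0.03 0.045;0 0 0 0 0 0.03 0.045;0 0 0 0 0 0.03 0.045;0 0 0 0 0 0.01 0.045;0 0 0 0 0 0 0.045"}}

```text
t: 3.52
eef_pos: [0.6714, -0.005, 0.1302]
ee_rot: [-2.794, -0.001, -1.463]
force: [1.4, 0.2, 0.7]
width: 0.0448
gripper_force: 0.0
```

Run:
```python
from h import *
s=arm.get_state()
C=hub+.055*ex-.078*ey+.002*up
R=Ro.from_euler("xyz",s["ee_rot"]);togo(C+R.apply([0,0,.011]),None,s);print(s["force"],s["eef_pos"])
p,d=arm.grab_frame("side");cv2.imwrite("pics/side2.png",cv2.resize(p[130:280,250:450],None,fx=4,fy=4))
```

```text
shift tool [ 0.0001  0.0001 -0.0016] rot None
[1.38765298 0.24094301 0.65359703] [ 0.67141128 -0.00501873  0.13018606]
```

View pics/side2.png

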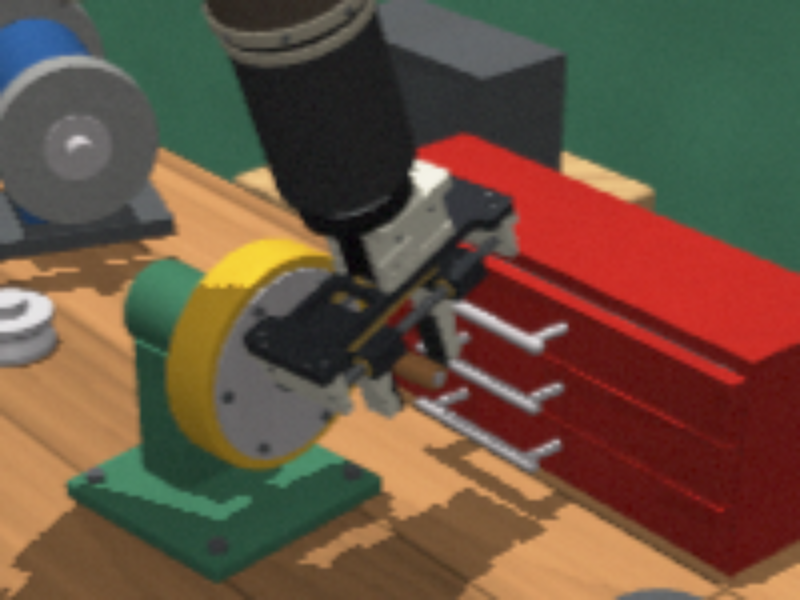

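The wooden grip at crop pixel (420,370) sits between the two fingers. Closing.

{"op": "move_arm", "data": {"rows": "0 0 0 0 0 -0.001 0.01;0 0 0 0 0 0 0.01;0 0 0 0 0 0 0.01;0 0 0 0 0 0 0.01;0 0 0 0 0 0 0.01", "squeeze": 30}}

```text
t: 4.2
eef_pos: [0.6695, -0.0053, 0.1317]
ee_rot: [-2.794, -0.0, -1.463]
force: [-5.5, 1.4, 3.7]
width: 0.0182
gripper_force: 30.0
```

```bash
cat >> h.py <<'E'
def rep():
    s=arm.get_state();R=Ro.from_euler("xyz",s["ee_rot"]);g=s["eef_pos"]-R.apply([0,0,.011]);D=g-hub
    x,z=D@ex,D[2];e=np.arctan2(z,x);F=s["force"];er=np.cos(e)*ex+np.sin(e)*up;et=-np.sin(e)*ex+np.cos(e)*up
    print(f"t{s['t']:.2f} e {np.degrees(e):.2f} r {np.hypot(x,z)*1e3:.1f} sy {D@ey*1e3:.1f} Frad {F@er:.2f} Ftan {F@et:.2f} Fy {F@ey:.2f} w {s['width']:.4f} gf {s['gripper_force']:.0f} rot {np.degrees(s['ee_rot']).round(1)}")
    return e
E
python3 -c "
from h import *
rep()"
```

```text
t4.20 e 2.15 r 53.7 sy -77.9 Frad -5.20 Ftan 3.94 Fy 1.94 w 0.0182 gf 30 rot [-160.1   -0.   -83.8]
```

```bash
cat > rows.py <<'E'
import sys,numpy as np
a0,a1,step=map(float,sys.argv[1:4]);c,s=np.cos(np.radians(20)),np.sin(np.radians(20))
n=int(round(abs(a1-a0)/step));A=np.radians(np.linspace(a0,a1,n+1));X=.055*np.cos(A);Z=.055*np.sin(A)
y=np.round(-c*X-s*Z,4);z=np.round(s*X-c*Z,4)
for k in range(0,n,8):print(f"{np.degrees(A[k]):.0f}:",";".join(f"0 0 0 0 {y[i+1]-y[i]:.4f} {z[i+1]-z[i]:.4f} 0.01" for i in range(k,min(k+8,n))))
E
python3 rows.py 2 362 3.75
```

```text
2: 0 0 0 0 -0.0010 -0.0035 0.01;0 0 0 0 -0.0008 -0.0035 0.01;0 0 0 0 -0.0005 -0.0035 0.01;0 0 0 0 -0.0003 -0.0036 0.01;0 0 0 0 -0.0001 -0.0036 0.01;0 0 0 0 0.0002 -0.0036 0.01;0 0 0 0 0.0004 -0.0036 0.01;0 0 0 0 0.0006 -0.0035 0.01
32: 0 0 0 0 0.0009 -0.0035 0.01;0 0 0 0 0.0011 -0.0035 0.01;0 0 0 0 0.0013 -0.0033 0.01;0 0 0 0 0.0015 -0.0033 0.01;0 0 0 0 0.0017 -0.0031 0.01;0 0 0 0 0.0020 -0.0031 0.01;0 0 0 0 0.0021 -0.0029 0.01;0 0 0 0 0.0023 -0.0027 0.01
62: 0 0 0 0 0.0025 -0.0026 0.01;0 0 0 0 0.0027 -0.0024 0.01;0 0 0 0 0.0028 -0.0023 0.01;0 0 0 0 0.0029 -0.0020 0.01;0 0 0 0 0.0031 -0.0019 0.01;0 0 0 0 0.0032 -0.0016 0.01;0 0 0 0 0.0033 -0.0015 0.01;0 0 0 0 0.0034 -0.0012 0.01
92: 0 0 0 0 0.0035 -0.0010 0.01;0 0 0 0 0.0035 -0.0008 0.01;0 0 0 0 0.0035 -0.0005 0.01;0 0 0 0 0.0036 -0.0003 0.01;0 0 0 0 0.0036 -0.0001 0.01;0 0 0 0 0.0036 0.0002 0.01;0 0 0 0 0.0036 0.0004 0.01;0 0 0 0 0.0035 0.0006 0.01
122: 0 0 0 0 0.0035 0.0009 0.01;0 0 0 0 0.0035 0.0011 0.01;0 0 0 0 0.0033 0.0013 0.01;0 0 0 0 0.0033 0.0015 0.01;0 0 0 0 0.0031 0.0017 0.01;0 0 0 0 0.0031 0.0020 0.01;0 0 0 0 0.0029 0.002
[... 942 characters left out ...]
0 0 0 0 -0.0035 0.0010 0.01;0 0 0 0 -0.0035 0.0008 0.01;0 0 0 0 -0.0035 0.0005 0.01;0 0 0 0 -0.0036 0.0003 0.01;0 0 0 0 -0.0036 0.0001 0.01;0 0 0 0 -0.0036 -0.0002 0.01;0 0 0 0 -0.0036 -0.0004 0.01;0 0 0 0 -0.0035 -0.0006 0.01
302: 0 0 0 0 -0.0035 -0.0009 0.01;0 0 0 0 -0.0035 -0.0011 0.01;0 0 0 0 -0.0033 -0.0013 0.01;0 0 0 0 -0.0033 -0.0015 0.01;0 0 0 0 -0.0031 -0.0017 0.01;0 0 0 0 -0.0031 -0.0020 0.01;0 0 0 0 -0.0029 -0.0021 0.01;0 0 0 0 -0.0027 -0.0023 0.01
332: 0 0 0 0 -0.0026 -0.0025 0.01;0 0 0 0 -0.0024 -0.0027 0.01;0 0 0 0 -0.0023 -0.0028 0.01;0 0 0 0 -0.0020 -0.0029 0.01;0 0 0 0 -0.0019 -0.0031 0.01;0 0 0 0 -0.0016 -0.0032 0.01;0 0 0 0 -0.0015 -0.0033 0.01;0 0 0 0 -0.0012 -0.0034 0.01
```

{"op": "move_arm", "data": {"rows": "0 0 0 0 -0.0010 -0.0035 0.01;0 0 0 0 -0.0008 -0.0035 0.01;0 0 0 0 -0.0005 -0.0035 0.01;0 0 0 0 -0.0003 -0.0036 0.01;0 0 0 0 -0.0001 -0.0036 0.01;0 0 0 0 0.0002 -0.0036 0.01;0 0 0 0 0.0004 -0.0036 0.01;0 0 0 0 0.0006 -0.0035 0.01"}}

```text
t: 5.2
eef_pos: [0.6622, -0.0061, 0.1593]
ee_rot: [-2.792, 0.0, -1.463]
force: [0.9, 1.1, -6.5]
width: 0.0184
gripper_force: 30.0
```

```bash
python3 -c "
from h import *
rep()"
```

```text
t5.20 e 32.67 r 55.0 sy -78.0 Frad -2.65 Ftan -6.01 Fy 0.96 w 0.0184 gf 30 rot [-160.     0.   -83.8]
```

{"op": "move_arm", "data": {"rows": "0 0 0 0 0.0009 -0.0035 0.01;0 0 0 0 0.0011 -0.0035 0.01;0 0 0 0 0.0013 -0.0033 0.01;0 0 0 0 0.0015 -0.0033 0.01;0 0 0 0 0.0017 -0.0031 0.01;0 0 0 0 0.0020 -0.0031 0.01;0 0 0 0 0.0021 -0.0029 0.01;0 0 0 0 0.0023 -0.0027 0.01"}}

```text
t: 6.2
eef_pos: [0.6421, -0.0083, 0.1794]
ee_rot: [-2.791, -0.0, -1.463]
force: [4.3, -3.0, -1.3]
width: 0.0181
gripper_force: 30.0
```

```bash
python3 -c "
from h import *
rep()"
```

```text
t6.20 e 62.35 r 56.2 sy -78.0 Frad 0.69 Ftan -4.14 Fy -3.41 w 0.0181 gf 30 rot [-159.9   -0.   -83.8]
```

{"op": "move_arm", "data": {"rows": "0 0 0 0 0.0025 -0.0026 0.01;0 0 0 0 0.0027 -0.0024 0.01;0 0 0 0 0.0028 -0.0023 0.01;0 0 0 0 0.0029 -0.0020 0.01;0 0 0 0 0.0031 -0.0019 0.01;0 0 0 0 0.0032 -0.0016 0.01;0 0 0 0 0.0033 -0.0015 0.01;0 0 0 0 0.0034 -0.0012 0.01"}}

```text
t: 7.2
eef_pos: [0.615, -0.0114, 0.1867]
ee_rot: [-2.789, -0.0, -1.463]
force: [3.0, -6.0, 3.2]
width: 0.018
gripper_force: 30.0
```

```bash
python3 -c "
from h import *
rep()"
```

```text
t7.20 e 91.27 r 57.1 sy -78.2 Frad 3.11 Ftan -2.42 Fy -6.25 w 0.0180 gf 30 rot [-159.8   -0.   -83.8]
```

{"op": "move_arm", "data": {"rows": "0 0 0 0 0.0035 -0.0010 0.01;0 0 0 0 0.0035 -0.0008 0.01;0 0 0 0 0.0035 -0.0005 0.01;0 0 0 0 0.0036 -0.0003 0.01;0 0 0 0 0.0036 -0.0001 0.01;0 0 0 0 0.0036 0.0002 0.01;0 0 0 0 0.0036 0.0004 0.01;0 0 0 0 0.0035 0.0006 0.01"}}

```text
t: 8.2
eef_pos: [0.5879, -0.0145, 0.1794]
ee_rot: [-2.788, -0.001, -1.463]
force: [-5.1, -5.2, 13.9]
width: 0.0178
gripper_force: 30.0
```

```bash
python3 -c "
from h import *
rep()"
```

```text
t8.20 e 119.80 r 57.3 sy -78.3 Frad 14.82 Ftan -2.05 Fy -4.64 w 0.0178 gf 30 rot [-159.8   -0.   -83.8]
```

{"op": "move_arm", "data": {"rows": "0 0 0 0 0.0035 0.0009 0.01;0 0 0 0 0.0035 0.0011 0.01;0 0 0 0 0.0033 0.0013 0.01;0 0 0 0 0.0033 0.0015 0.01;0 0 0 0 0.0031 0.0017 0.01;0 0 0 0 0.0031 0.0020 0.01;0 0 0 0 0.0029 0.0021 0.01;0 0 0 0 0.0027 0.0023 0.01"}}

```text
t: 9.2
eef_pos: [0.5659, -0.0171, 0.1559]
ee_rot: [-2.794, -0.001, -1.464]
force: [-6.8, -2.5, 6.8]
width: 0.0182
gripper_force: 30.0
```

```bash
python3 -c "
from h import *
rep()"
```

```text
t9.20 e 152.56 r 57.0 sy -78.5 Frad 9.39 Ftan -2.76 Fy -1.72 w 0.0182 gf 30 rot [-160.1   -0.   -83.9]
```

{"op": "move_arm", "data": {"rows": "0 0 0 0 0.0026 0.0025 0.01;0 0 0 0 0.0024 0.0027 0.01;0 0 0 0 0.0023 0.0028 0.01;0 0 0 0 0.0020 0.0029 0.01;0 0 0 0 0.0019 0.0031 0.01;0 0 0 0 0.0016 0.0032 0.01;0 0 0 0 0.0015 0.0033 0.01;0 0 0 0 0.0012 0.0034 0.01"}}

```text
t: 10.2
eef_pos: [0.5603, -0.0177, 0.1282]
ee_rot: [-2.793, -0.001, -1.464]
force: [-2.8, -4.3, 4.8]
width: 0.0182
gripper_force: 30.0
```

```bash
python3 -c "
from h import *
rep()"
```

```text
t10.20 e -178.54 r 56.3 sy -78.5 Frad 3.08 Ftan -4.86 Fy -3.96 w 0.0182 gf 30 rot [-160.    -0.   -83.9]
```

{"op": "move_arm", "data": {"rows": "0 0 0 0 0.0010 0.0035 0.01;0 0 0 0 0.0008 0.0035 0.01;0 0 0 0 0.0005 0.0035 0.01;0 0 0 0 0.0003 0.0036 0.01;0 0 0 0 0.0001 0.0036 0.01;0 0 0 0 -0.0002 0.0036 0.01;0 0 0 0 -0.0004 0.0036 0.01;0 0 0 0 -0.0006 0.0035 0.01"}}

```text
t: 11.2
eef_pos: [0.5691, -0.0167, 0.1015]
ee_rot: [-2.792, -0.0, -1.464]
force: [-3.2, -5.0, 6.8]
width: 0.018
gripper_force: 30.0
```

```bash
python3 -c "
from h import *
rep()"
```

```text
t11.20 e -149.23 r 55.1 sy -78.4 Frad -0.27 Ftan -7.79 Fy -4.59 w 0.0180 gf 30 rot [-160.    -0.   -83.9]
```

{"op": "move_arm", "data": {"rows": "0 0 0 0 -0.0009 0.0035 0.01;0 0 0 0 -0.0011 0.0035 0.01;0 0 0 0 -0.0013 0.0033 0.01;0 0 0 0 -0.0015 0.0033 0.01;0 0 0 0 -0.0017 0.0031 0.01;0 0 0 0 -0.0020 0.0031 0.01;0 0 0 0 -0.0021 0.0029 0.01;0 0 0 0 -0.0023 0.0027 0.01"}}

```text
t: 12.2
eef_pos: [0.5902, -0.0143, 0.0826]
ee_rot: [-2.791, -0.0, -1.464]
force: [-5.4, -3.2, 10.2]
width: 0.0179
gripper_force: 30.0
```

```bash
python3 -c "
from h import *
rep()"
```

```text
t12.20 e -119.03 r 53.9 sy -78.3 Frad -6.19 Ftan -9.93 Fy -2.57 w 0.0179 gf 30 rot [-159.9   -0.   -83.9]
```

{"op": "move_arm", "data": {"rows": "0 0 0 0 -0.0025 0.0026 0.01;0 0 0 0 -0.0027 0.0024 0.01;0 0 0 0 -0.0028 0.0023 0.01;0 0 0 0 -0.0029 0.0020 0.01;0 0 0 0 -0.0031 0.0019 0.01;0 0 0 0 -0.0032 0.0016 0.01;0 0 0 0 -0.0033 0.0015 0.01;0 0 0 0 -0.0034 0.0012 0.01"}}

```text
t: 13.2
eef_pos: [0.6174, -0.0112, 0.0766]
ee_rot: [-2.791, -0.0, -1.464]
force: [-11.8, -0.2, 17.6]
width: 0.018
gripper_force: 30.0
```

```bash
python3 -c "
from h import *
rep()
p,d=arm.grab_frame('side');cv2.imwrite('pics/side3.png',cv2.resize(p[130:280,250:450],None,fx=4,fy=4))"
```

```text
t13.20 e -88.69 r 53.1 sy -78.2 Frad -17.91 Ftan -11.38 Fy 1.04 w 0.0180 gf 30 rot [-159.9   -0.   -83.9]
```

View pics/side3.png

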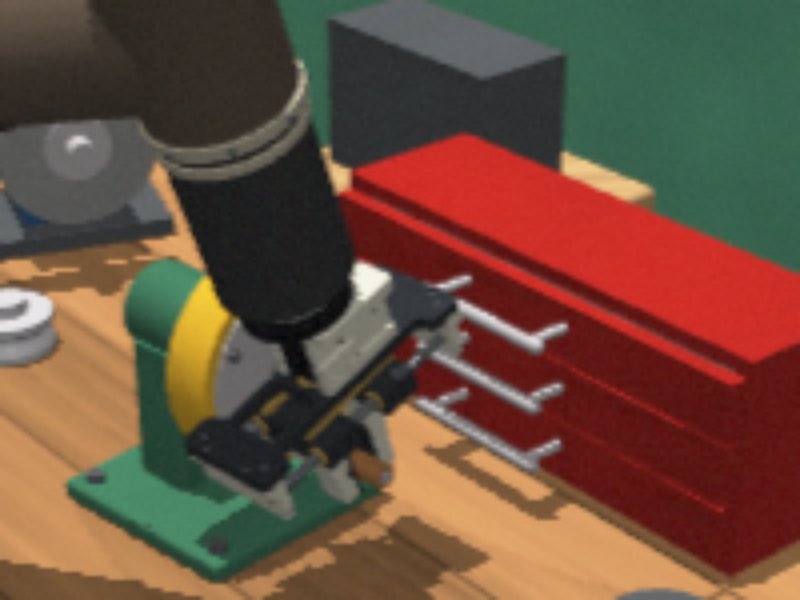

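The view shows the gripper holding the grip at crop pixel (370,468), near the bottom, clear of the drawer pulls. Next I'll fit the torque.

```bash
cat > fit.py <<'E'
from h import *
from scipy.optimize import least_squares
def fit(rows):
    A=np.array(rows);P=A[:,:3];F=A[:,3:6];sg=A[:,6]
    z=Ro.from_euler("xyz",[-160,0,-83.85],degrees=True).apply([0,0,1])
    D=P-.011*z-hub;x=D@ex;zz=D[:,2]
    c=least_squares(lambda p:np.hypot(x-p[0],zz-p[1])-p[2],[0,0,.055]).x
    x=x-c[0];zz=zz-c[1];e=np.arctan2(zz,x);tau=x*F[:,2]-zz*(F@ex)
    for extra in(0,1):
        M=np.c_[-sg,-np.cos(e),np.sin(e)]
        if extra:M=np.c_[M,np.ones(len(e))]
        k,_,rk,_=np.linalg.lstsq(M,tau,rcond=None)
        d=np.degrees(np.arctan2(k[2],k[1]));print("centre",(c*1e3).round(2),"coef",k.round(3),"M",np.hypot(k[1],k[2]).round(3),"delta",d.round(1),"e_final",(270-d)%360,"res",(tau-M@k).round(3))
        if len(set(sg))==1:break
    print(np.degrees(e).round(1)%360);return c
up_=[[.6622,-.0061,.1593,.9,1.1,-6.5,1],[.6421,-.0083,.1794,4.3,-3,-1.3,1],[.615,-.0114,.1867,3,-6,3.2,1],[.5879,-.0145,.1794,-5.1,-5.2,13.9,1],[.5659,-.0171,.1559,-6.8,-2.5,6.8,1],[.5603,-.0177,.1282,-2.8,-4.3,4.8,1],[.5691,-.0167,.1015,-3.2,-5,6.8,1],[.5902,-.0143,.0826,-5.4,-3.2,10.2,1],[.6174,-.0112,.0766,-11.8,-.2,17.6,1]]
if __name__=="__main__":fit(up_)
E
python3 fit.py; python3 rows.py 272 152 3.75
```

```text
centre [-1.25  1.95 55.05] coef [0.369 0.104 0.238] M 0.259 delta 66.3 e_final 203.732221209712 res [ 0.002 -0.01   0.003  0.002  0.005  0.004 -0.014 -0.001  0.008]
[ 30.2  60.2  89.9 119.7 153.8 183.5 213.1 243.1 272.6]
272: 0 0 0 0 0.0034 -0.0012 0.01;0 0 0 0 0.0033 -0.0015 0.01;0 0 0 0 0.0032 -0.0016 0.01;0 0 0 0 0.0031 -0.0019 0.01;0 0 0 0 0.0029 -0.0020 0.01;0 0 0 0 0.0028 -0.0023 0.01;0 0 0 0 0.0027 -0.0024 0.01;0 0 0 0 0.0025 -0.0026 0.01
242: 0 0 0 0 0.0023 -0.0027 0.01;0 0 0 0 0.0021 -0.0029 0.01;0 0 0 0 0.0020 -0.0031 0.01;0 0 0 0 0.0017 -0.0031 0.01;0 0 0 0 0.0015 -0.0033 0.01;0 0 0 0 0.0013 -0.0033 0.01;0 0 0 0 0.0011 -0.0035 0.01;0 0 0 0 0.0009 -0.0035 0.01
212: 0 0 0 0 0.0006 -0.0035 0.01;0 0 0 0 0.0004 -0.0036 0.01;0 0 0 0 0.0002 -0.0036 0.01;0 0 0 0 -0.0001 -0.0036 0.01;0 0 0 0 -0.0003 -0.0036 0.01;0 0 0 0 -0.0005 -0.0035 0.01;0 0 0 0 -0.0008 -0.0035 0.01;0 0 0 0 -0.0010 -0.0035 0.01
182: 0 0 0 0 -0.0012 -0.0034 0.01;0 0 0 0 -0.0015 -0.0033 0.01;0 0 0 0 -0.0016 -0.0032 0.01;0 0 0 0 -0.0019 -0.0031 0.01;0 0 0 0 -0.0020 -0.0029 0.01;0 0 0 0 -0.0023 -0.0028 0.01;0 0 0 0 -0.0024 -0.0027 0.01;0 0 0 0 -0.0026 -0.0025 0.01
```

{"op": "move_arm", "data": {"rows": "0 0 0 0 0.0034 -0.0012 0.01;0 0 0 0 0.0033 -0.0015 0.01;0 0 0 0 0.0032 -0.0016 0.01;0 0 0 0 0.0031 -0.0019 0.01;0 0 0 0 0.0029 -0.0020 0.01;0 0 0 0 0.0028 -0.0023 0.01;0 0 0 0 0.0027 -0.0024 0.01;0 0 0 0 0.0025 -0.0026 0.01"}}

```text
t: 14.25
eef_pos: [0.5907, -0.0142, 0.0823]
ee_rot: [-2.791, -0.0, -1.464]
force: [4.7, -7.5, -1.1]
width: 0.0181
gripper_force: 30.0
```

{"op": "move_arm", "data": {"rows": "0 0 0 0 0.0023 -0.0027 0.01;0 0 0 0 0.0021 -0.0029 0.01;0 0 0 0 0.0020 -0.0031 0.01;0 0 0 0 0.0017 -0.0031 0.01;0 0 0 0 0.0015 -0.0033 0.01;0 0 0 0 0.0013 -0.0033 0.01;0 0 0 0 0.0011 -0.0035 0.01;0 0 0 0 0.0009 -0.0035 0.01"}}

```text
t: 15.25
eef_pos: [0.5694, -0.0166, 0.1011]
ee_rot: [-2.793, -0.0, -1.464]
force: [5.9, -7.1, -3.6]
width: 0.0178
gripper_force: 30.0
```

{"op": "move_arm", "data": {"rows": "0 0 0 0 0.0006 -0.0035 0.01;0 0 0 0 0.0004 -0.0036 0.01;0 0 0 0 0.0002 -0.0036 0.01;0 0 0 0 -0.0001 -0.0036 0.01;0 0 0 0 -0.0003 -0.0036 0.01;0 0 0 0 -0.0005 -0.0035 0.01;0 0 0 0 -0.0008 -0.0035 0.01;0 0 0 0 -0.0010 -0.0035 0.01"}}

```text
t: 16.25
eef_pos: [0.5603, -0.0177, 0.1275]
ee_rot: [-2.794, -0.001, -1.464]
force: [5.4, -6.1, -7.7]
width: 0.0184
gripper_force: 30.0
```

{"op": "move_arm", "data": {"rows": "0 0 0 0 -0.0012 -0.0034 0.01;0 0 0 0 -0.0015 -0.0033 0.01;0 0 0 0 -0.0016 -0.0032 0.01;0 0 0 0 -0.0019 -0.0031 0.01;0 0 0 0 -0.0020 -0.0029 0.01;0 0 0 0 -0.0023 -0.0028 0.01;0 0 0 0 -0.0024 -0.0027 0.01;0 0 0 0 -0.0026 -0.0025 0.01"}}

```text
t: 17.25
eef_pos: [0.5649, -0.0173, 0.154]
ee_rot: [-2.798, -0.001, -1.464]
force: [-7.3, -2.6, -9.3]
width: 0.0183
gripper_force: 30.0
```

```bash
cat > fit2.py <<'E'
from fit import *
dn=[[.5907,-.0142,.0823,4.7,-7.5,-1.1,-1],[.5694,-.0166,.1011,5.9,-7.1,-3.6,-1],[.5603,-.0177,.1275,5.4,-6.1,-7.7,-1],[.5649,-.0173,.154,-7.3,-2.6,-9.3,-1]]
c=fit(up_+dn)
E
python3 fit2.py; python3 rows.py 152 62 3.75
```

```text
centre [-1.28  1.96 55.05] coef [0.375 0.115 0.245] M 0.271 delta 65.0 e_final 205.02095452600824 res [ 0.013 -0.005  0.002 -0.003 -0.001  0.001 -0.012  0.008  0.023  0.011
 -0.014 -0.028  0.057]
centre [-1.28  1.96 55.05] coef [0.379 0.107 0.245 0.009] M 0.267 delta 66.5 e_final 203.52510328412183 res [ 0.002 -0.014 -0.003 -0.004  0.002  0.004 -0.011  0.006  0.017  0.002
 -0.02  -0.033  0.052]
[ 30.2  60.2  89.9 119.6 153.8 183.6 213.2 243.1 272.6 243.7 213.7 184.3
 156. ]
152: 0 0 0 0 -0.0027 -0.0023 0.01;0 0 0 0 -0.0029 -0.0021 0.01;0 0 0 0 -0.0031 -0.0020 0.01;0 0 0 0 -0.0031 -0.0017 0.01;0 0 0 0 -0.0033 -0.0015 0.01;0 0 0 0 -0.0033 -0.0013 0.01;0 0 0 0 -0.0035 -0.0011 0.01;0 0 0 0 -0.0035 -0.0009 0.01
122: 0 0 0 0 -0.0035 -0.0006 0.01;0 0 0 0 -0.0036 -0.0004 0.01;0 0 0 0 -0.0036 -0.0002 0.01;0 0 0 0 -0.0036 0.0001 0.01;0 0 0 0 -0.0036 0.0003 0.01;0 0 0 0 -0.0035 0.0005 0.01;0 0 0 0 -0.0035 0.0008 0.01;0 0 0 0 -0.0035 0.0010 0.01
92: 0 0 0 0 -0.0034 0.0012 0.01;0 0 0 0 -0.0033 0.0015 0.01;0 0 0 0 -0.0032 0.0016 0.01;0 0 0 0 -0.0031 0.0019 0.01;0 0 0 0 -0.0029 0.0020 0.01;0 0 0 0 -0.0028 0.0023 0.01;0 0 0 0 -0.0027 0.0024 0.01;0 0 0 0 -0.0025 0.0026 0.01
```

```bash
python3 rows.py 152 203 3.64
```

```text
152: 0 0 0 0 0.0025 0.0024 0.01;0 0 0 0 0.0024 0.0026 0.01;0 0 0 0 0.0022 0.0027 0.01;0 0 0 0 0.0020 0.0029 0.01;0 0 0 0 0.0018 0.0030 0.01;0 0 0 0 0.0017 0.0031 0.01;0 0 0 0 0.0014 0.0032 0.01;0 0 0 0 0.0012 0.0032 0.01
181: 0 0 0 0 0.0011 0.0034 0.01;0 0 0 0 0.0008 0.0034 0.01;0 0 0 0 0.0006 0.0034 0.01;0 0 0 0 0.0003 0.0035 0.01;0 0 0 0 0.0002 0.0035 0.01;0 0 0 0 -0.0001 0.0035 0.01
```

{"op": "move_arm", "data": {"rows": "0 0 0 0 0.0025 0.0024 0.01;0 0 0 0 0.0024 0.0026 0.01;0 0 0 0 0.0022 0.0027 0.01;0 0 0 0 0.0020 0.0029 0.01;0 0 0 0 0.0018 0.0030 0.01;0 0 0 0 0.0017 0.0031 0.01;0 0 0 0 0.0014 0.0032 0.01;0 0 0 0 0.0012 0.0032 0.01"}}

```text
t: 18.25
eef_pos: [0.5604, -0.0177, 0.1294]
ee_rot: [-2.793, -0.001, -1.464]
force: [-8.3, -5.6, 3.8]
width: 0.0183
gripper_force: 30.0
```

{"op": "move_arm", "data": {"rows": "0 0 0 0 0.0011 0.0034 0.01;0 0 0 0 0.0008 0.0034 0.01;0 0 0 0 0.0006 0.0034 0.01;0 0 0 0 0.0003 0.0035 0.01;0 0 0 0 0.0002 0.0035 0.01;0 0 0 0 -0.0001 0.0035 0.01"}}

```text
t: 19.0
eef_pos: [0.5651, -0.0172, 0.109]
ee_rot: [-2.793, -0.001, -1.464]
force: [-6.6, -6.2, 4.3]
width: 0.0179
gripper_force: 30.0
```

{"op": "move_arm", "data": {"rows": "0 0 0 0 0 0 0.01;0 0 0 0 0 0 0.01;0 0 0 0 0 0 0.01;0 0 0 0 0 0 0.01;0 0 0 0 0 0 0.01;0 0 0 0 0 0 0.01;0 0 0 0 0 0 0.01;0 0 0 0 0 0 0.01"}}

```text
t: 20.0
eef_pos: [0.5652, -0.0171, 0.1088]
ee_rot: [-2.793, -0.001, -1.464]
force: [-3.0, -6.5, -1.8]
width: 0.0181
gripper_force: 30.0
```

```bash
python3 -c "
from h import *
hub+=-.00128*ex+.00196*up
rep();s=arm.get_state();print(s['qd'],s['force'],s['moment'])
p,d=arm.grab_frame('side');cv2.imwrite('pics/side4.png',cv2.resize(p[130:280,250:450],None,fx=4,fy=4))"
```

```text
t20.00 e -155.44 r 55.0 sy -78.5 Frad 4.07 Ftan 0.09 Fy -6.15 w 0.0181 gf 30 rot [-160.    -0.   -83.9]
[ 0.00126303 -0.00136831  0.00235901 -0.00052817  0.00062699 -0.00052507] [-2.97735769 -6.5088188  -1.77128067] [-2.25410785  2.37045265 -0.77032188]
```

View pics/side4.png

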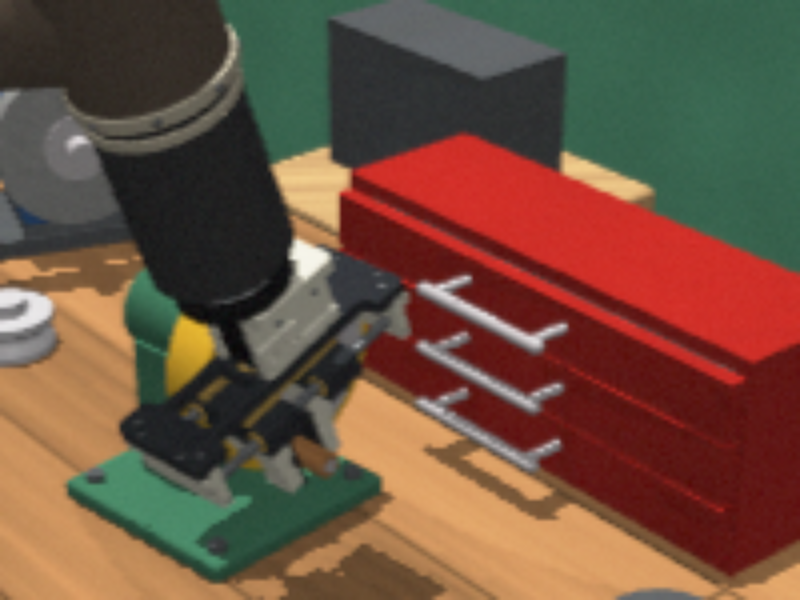

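The grip at crop pixel (320,455) is still held and the drum is still. Its angle is 204.6°, against a fitted 204°. Handing in.

```bash
python3 -c "
from station import arm
print(arm.job_done())"
```

```text
the job is handed in; nothing more can be done
None
```

I turned the drum through about 270° by its handle to find the heavy side. By the torque fit, that side is now at the bottom to within about 2°, and the job is handed in with the handle still gripped and the drum still.

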